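# Close the slide incubator and hold the contact probe on its check spot

### The job

The slide incubator stands open: first lower its hinged lid gently until it is fully closed, without letting it slam. Then take the orange contact probe out of its blue rack and hold it upright with its brass tip on the bare dark metal disc inside the yellow ring on the lid, pressing only lightly so that the sprung tip is about half pushed in. Finish while still holding the probe there like that, steady, with the gripper itself clear of the incubator, and leave the other things on the bench where they are.

Things in the scene. Friction and masses are not known exactly. Their poses are not given: they have to be found in the camera images.
- chamber: Slide incubator, a white open-topped box fixed to the bench, 150 (x) by 200 (y) by 55 mm high, walls 8 mm, with a control panel on its front (-x) face. Origin: centre of its underside, on the bench; z up. A grey lid is hinged along the top of its back (+x) side.
- lid (a joint): Lid angle (rad): 0 closed, flat on the box; grows as its free front edge rises; 1.57 upright. Starts at 0.95 to 1.35. Stiff hinge: the lid stays where left; 2 to 5 N square to it near the free edge moves it. Flat plate 165 (hinge to edge) x 200 x 8 mm, 0.25 kg; closed, its top is 63 mm above the bench and its free edge overhangs the box front by 15 mm.
- lid_hinge (a point): Middle of the hinge line: 75 mm behind (+x of) the chamber's centre, 55 mm above the bench. Axes as the chamber's: the hinge line runs along y, the closed lid extends to -x. The lid's underside passes through this line, its outer face is 8 mm off.
- lid_edge (a point): Middle of the lid's free front edge, on the outer (upper) face, 165 mm from the hinge; moves with the lid. Axes: those of the lid (z out of the outer face, -x away from the hinge).
- spot (a point): Centre of the check spot on the lid's outer (upper) face: a bare dark steel disc 16 mm across (tiny white dot in the centre) within a yellow ring 26 mm across. It moves with the lid; 85 mm from the hinge line, 30 mm to +y of the lid's middle. Axes: those of the lid (z out of the outer face). Flush with the lid's surface.
- rack: Blue rack block fixed to the bench, 60 by 60 by 60 mm, with one 15 mm wide vertical through hole in the middle of its top in which the probe hangs. Origin: centre of its underside, z up.
- probe: Contact probe, 80 g, round about its z axis (up). Origin: underside centre of its black flange (26 mm across, 6 thick), which rests on the rack. Above: round orange handle, 20 mm in diameter, 6 to 70 mm above the origin. Below: shaft 10 mm in diameter to 40 mm below the origin, then the sprung brass tip, 7 mm across, to 52 mm below (unpressed). Lift over 52 mm to clear the rack.
- probe_tip (a point): End of the sprung brass tip, on the probe's axis, 52 mm below the probe's origin when not pressed (less when pressed in).
- plunger (a joint): How far the sprung tip is pushed into the probe (m): 0 out, 0.010 fully in. Half in is 0.005. Pushing it takes 0.6 N to start and 3 N per 10 mm more (2.1 N half in).
- slide_box: Bystander: green slide box 80 by 100 by 34 mm, origin at the underside's centre.
- petri: Bystander: clear round dish 90 mm across, 14 mm high, origin at the underside's centre.
- oil_bottle: Bystander: small amber bottle 40 mm across, 85 mm high, origin at the underside's centre.
- stain_jar: Bystander: glass jar with a blue cap, 66 mm across, 80 mm high, origin at the underside's centre.
- beaker: Bystander: glass beaker 70 mm across, 90 mm high, origin at the underside's centre.
- timer: Bystander: white bench timer 30 by 70 by 70 mm high, origin at the underside's centre.
- slide_tray: Bystander: aluminium tray of glass slides 100 by 130 by 13 mm, origin at the underside's centre.

How it is judged:
On the way, in this order (a step that is already met when the one before it is completed fails the run):
1. the lid is fully closed (value of joint lid below 0.04 rad), for 0.2 s.
2. the probe is lifted clear of its rack in the fingers (height (world z) of probe_tip above 0.064 m and contact force between the fingers and probe above 1 N), for 0.1 s.
At the end, for the whole second after the job is handed in: The lid is closed (within 0.04 rad); the probe, still in the fingers and upright within 8 degrees, has its tip on the disc (within 7 mm of its centre), pushed in between 2 and 8 mm, pressing the lid with 0.5 to 6 N; the probe is steady (below 20 mm/s) and the robot does not touch the incubator (value of joint lid below 0.04 rad and distance between probe_tip and spot below 0.007 m and angle between probe's own z axis and vertical below 0.14 rad and height (world z) of probe above 0.09 m and value of joint plunger between 0.002 and 0.008 m and contact force between probe and chamber between 0.5 and 6 N and contact force between the fingers and probe above 1 N and contact force between each of the arm, the fingers and chamber below 0.3 N and linear speed of probe below 0.02 m/s); the arm keeps its last pose, push and grip.
It fails at once if the lid is slammed (faster than 3 rad/s in the last part of its travel) (value of joint lid below 0.3 rad and velocity of joint lid below -3 rad/s).
It fails at once if the probe is pressed hard on the incubator (over 15 N) (contact force between probe and chamber above 15 N).
It fails at once if a bystander is moved more than 30 mm (distance of any of slide_box, petri, oil_bottle, stain_jar, beaker, timer, slide_tray from where it was at the start of the episode above 0.03 m).
It also fails if it takes over 56 s, if anything falls off the work surface, if the arm or the gripper's body presses on something with over 40 N, if the wrist force passes 120 N, or if a joint passes its speed limit or range.

### The arm

A 6-joint arm with a two-finger parallel gripper is mounted at the origin on the work surface. World frame = base frame: x ahead of the robot, y to its left, z up, the work surface at z = 0. Lengths are in m, angles in rad, forces in N, time in s.
With the tool pointing down it reaches from about 0.375 to 0.925 m from the base axis. Payload 5.7 kg.
Tool frame: the origin (TCP) lies midway between the tips of the shut fingers; the grasp point (between the pads) lies 19 mm behind it; z points along the fingers, y is the direction in which the jaws open and shut (so a half turn about z gives the same grasp; the last joint's range is limited). The gripper opens to 85 mm and grips with 20 to 120 N. Pads are 22 mm wide; open, the fingers measure 114 mm over their backs; the gripper's body (76 mm by 85 mm) begins 54 mm behind the grasp point. The pads swing forward as they close: fully open they stand 13 mm farther back than shut.
Start: joints at [-1.248, 0.359, 1.51, -0, 1.272, -0.115], TCP at [0.254, -0.543, 0.231] pointing down, gripper open.
Joint ranges: [-2.97, 2.97], [-1.01, 2.36], [0.21, 2.38], [-0.96, 4.11], [0.2, 2.71], [-2.98, 2.98]. Speed limits (rad/s): [2.39, 2.39, 3.14, 3.14, 3.14, 3.14].

### API

Orientations are given as a rotation vector (axis times angle).
In Python, from rig import arm gives the robot as it stands.
- The arm moves only by the tool jog_arm, never from a script. Its argument "commands" is a list that holds one entry, the list of rows, each a list of 7 numbers: the shift along the tool's x, y, z in m, then the turn, a rotation vector about the tool's x, y, z in rad, then the closure, from 0 (fully open) to 1 (shut). In form: [[[tx, ty, tz, ax, ay, az, claw], ...]]. A call has 1 to 5 rows; each row is the pose to reach, as a shift and turn from the pose commanded when the call began, along the tool's axes at that moment; what a row does not reach only later rows make up. A row lasts 1/12 s, in which the tool goes at most 41.7 mm and 7.16 degrees, less where a joint would pass 70% of its speed; a pose out of reach is approached as far as the arm can. A call with a gripper value outside its range is refused whole. The fingers move at their own pace and stop on an object; "newtons" is the grip in N (left out, the last holds). Time passes only in rows, so rows that repeat a pose let the fingers close. It gives the time, the measured TCP pose, the force and the opening at its end, in the units of the state.
- arm.observe(): the state, without advancing time (a new reading comes with each control period).
- arm.get_image(name): name is "scene" or "top" or "wrist"; returns the picture (420x560x3 uint8, blue, green, red); there is no depth.
- arm.get_calibration(name): a dict with "vertical_fov" (degrees; the focal length in pixels is half the picture's height over the tangent of half this angle, whatever the lens; pixels are square), "cx", "cy" (the principal point, pixels), "view" (4x4, takes a point from world to camera coordinates); the wrist camera has in their place "T_tool_cam" (4x4, takes a point from camera to tool coordinates, whose origin is the TCP and whose axes are the flange's). Camera axes: x right, y up, looking along -z (the intrinsics and any distortion apply to the point x, -y, -z); pixel columns grow to the right and rows downward; lengths in m; the calibration is good to about 2 mm. The wrist camera is an equidistant fisheye: a pixel r from the principal point sees the ray r / f radians off the axis. A picture is of the moment at which its call begins: read the wrist's pose just before it. get_calibration takes no time and is no camera call.
- arm.job_done(): hands the job in, once; it reports no verdict.
Trained networks look in the newest picture that a camera, given by its name, has taken for a name from the list of things; names that differ only in an ending like _2 or _b are one class to them, and where a whole thing is asked for, a point or a joint stands for the part that bears it (a point fixed in the world has none). Each returns a list of dicts, best first, with "confidence" (0 to 1); they miss things now and then, are a little off and sometimes report something else, mostly with a low value. They report only what shows in the picture. A call takes as long as a camera call.
- arm.search_frame(thing, camera): "bbox" ([left, top, width, height] in pixels, round what is visible of it).
- arm.masks_of(thing, camera): "pixels" (420x560 bool, what is visible of it) and "bbox" ([left, top, width, height] in pixels, round what is visible of it).
- arm.spot_point(thing, camera): "pixel" ([column, row] in pixels: a listed point, or the origin of a listed thing).
The state is a dict: "clock": time; "qpos": joint angles; "joint_velocities": joint speeds; "joint_torque": joint torques, N m; "position": TCP position; "orientation": TCP orientation; "wrist_force": force on the tool from outside, world axes, zero at the start; "torque": the same for the moment, N m; "gripper_width": opening from 0.0 (shut) to 1.0 (fully open).
Only numpy, scipy, OpenCV 4.12 (cv2) and the standard library are available. Lean on these libraries where they do the work, as an engineer would, in place of code of your own. Each camera call takes 0.05 s, during which the arm holds its last target.

## Working session

There is one attempt and no reset: what is moved stays moved. The work goes in short steps, Python scripts to look and compute and a tool call to move; the robot and the scene stay as the last step left them, time stands still between calls to the robot, and variables do not carry over. Pictures are saved under pics/ and viewed, and the job is handed in when it is done.

Besides the shell and the picture viewer there is one more tool, called after "Emit:" by a JSON object that holds its "op" and its "data". jog_arm: Moves the arm, as the interface text tells. Its arguments: {"type":"object","properties":{"commands":{"type":"array"},"newtons":{"type":"number"}},"required":["commands"]}

```bash
ls; mkdir -p pics; python3 - <<'E'
from rig import arm
import cv2
print(arm.observe())
for n in ["scene","top","wrist"]:
    im=arm.get_image(n); cv2.imwrite(f"pics/{n}0.png",im); print(n,arm.get_calibration(n))
    for t in ["lid_edge","lid_hinge","spot","rack","probe","probe_tip","chamber"]:
        if n=="wrist": continue
        r=arm.spot_point(t,n); print(t,[(x['pixel'],round(x['confidence'],2)) for x in r[:2]])
print(arm.observe()['clock'])
E
```

```text
pics
{'clock': 0.0, 'qpos': array([-1.24810719e+00,  3.59503170e-01,  1.51145481e+00,  2.61620931e-05,
        1.27247316e+00, -1.15101977e-01]), 'joint_velocities': array([ 0.00095219, -0.00088001, -0.00151626,  0.00096575, -0.00133414,
        0.00124969]), 'joint_torque': array([-1.42925899e-03, -5.27617836e+01, -2.78621399e+01, -3.63441750e-04,
        1.30487993e-02, -5.70291931e-06]), 'position': array([ 0.25414693, -0.54276347,  0.23044615]), 'orientation': array([-3.06484272e+00, -6.81792610e-01,  2.59996879e-04]), 'wrist_force': array([0.37352184, 0.94882274, 0.6716758 ]), 'torque': array([ 0.0172454 , -0.02664082, -0.027172  ]), 'gripper_width': 1.0014911243205022}
scene {'vertical_fov': 56.934042073595336, 'cx': 283.2779764268201, 'cy': 211.93827432584158, 'view': array([[-0.64443748,  0.76464888,  0.00352575,  0.36024676],
       [-0.56684177, -0.48081241,  0.66896177,  0.2578039 ],
       [ 0.51321609,  0.42910549,  0.74328845, -1.26198547],
       [ 0.        ,  0.        ,  0.        ,  1.        ]])}
lid_edge [([234.0, 180.8], 0.71), ([223.5, 143.6], 0.56)]
lid_hinge 
[... 634 characters left out ...]
 [([340.5, 184.9], 0.93), ([415.6, 211.5], 0.18)]
lid_hinge [([329.7, 186.2], 0.61)]
spot [([319.3, 184.7], 0.96), ([328.4, 186.8], 0.37)]
rack [([221.7, 219.6], 0.59)]
probe [([217.3, 219.2], 0.52)]
probe_tip []
chamber [([332.6, 214.0], 0.91)]
wrist {'vertical_fov': 65.70646984690485, 'cx': 280.28177501329407, 'cy': 207.74628495251662, 'T_tool_cam': array([[-2.70099833e-04,  9.56421370e-01,  2.91989881e-01,
         7.25325250e-02],
       [ 9.99999959e-01,  2.29983399e-04,  1.71714115e-04,
         4.38408069e-04],
       [ 9.70782233e-05,  2.91989915e-01, -9.56421392e-01,
        -1.41995784e-01],
       [ 0.00000000e+00,  0.00000000e+00,  0.00000000e+00,
         1.00000000e+00]])}
0.85
```

View pics/scene0.png

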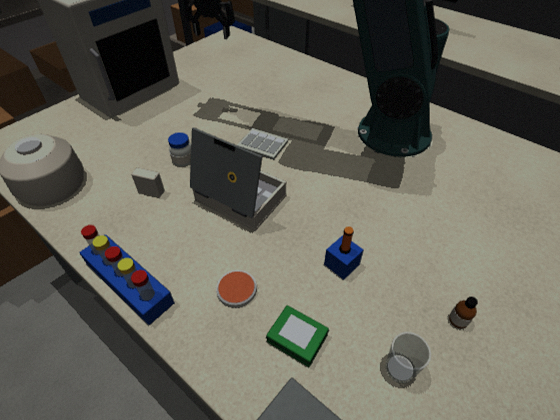

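View pics/top0.png

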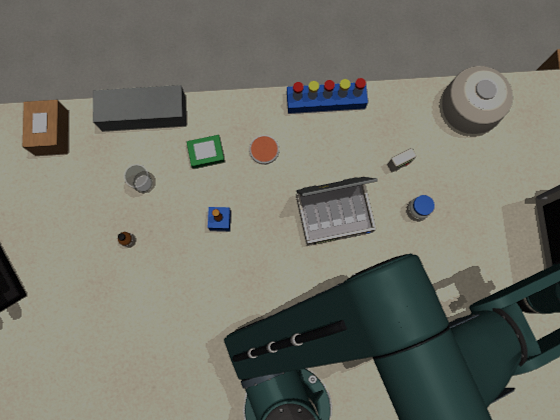

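```bash
python3 - <<'E'
import cv2
t=cv2.imread("pics/top0.png"); s=cv2.imread("pics/scene0.png")
cv2.imwrite("pics/tz.png",cv2.resize(t[165:255,280:400],None,fx=6,fy=6,interpolation=cv2.INTER_CUBIC))
cv2.imwrite("pics/sz.png",cv2.resize(s[120:280,180:370],None,fx=4,fy=3.75,interpolation=cv2.INTER_CUBIC))
E
```

```text
(no output)
```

View pics/tz.png

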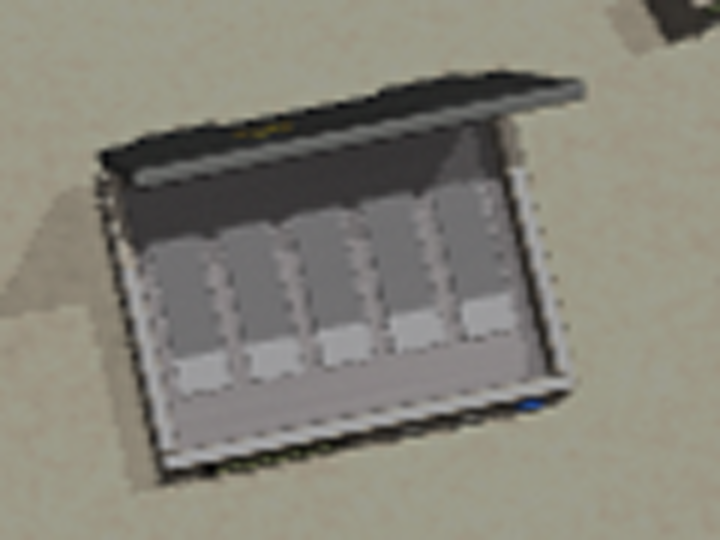

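View pics/sz.png

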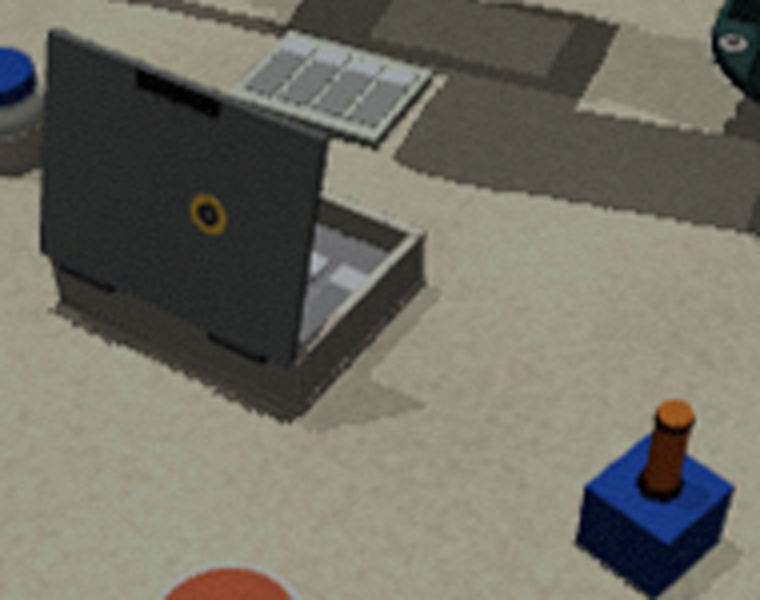

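```bash
cat > h.py <<'E'
from rig import arm
import numpy as np, cv2
from scipy.optimize import least_squares
from scipy.spatial.transform import Rotation as R
CAL={n:arm.get_calibration(n) for n in["scene","top","wrist"]}
def proj(n,p):
    c=CAL[n];f=210/np.tan(np.radians(c["vertical_fov"])/2)
    q=c["view"][:3,:3]@np.asarray(p)+c["view"][:3,3]
    return np.array([c["cx"]+f*q[0]/-q[2],c["cy"]-f*q[1]/-q[2]])
def wproj(p,pos,rv):
    c=CAL["wrist"];f=210/np.tan(np.radians(c["vertical_fov"])/2)
    t=R.from_rotvec(rv).inv().apply(np.asarray(p)-pos)
    T=np.linalg.inv(c["T_tool_cam"]); q=T[:3,:3]@t+T[:3,3]
    th=np.arctan2(np.hypot(q[0],q[1]),-q[2]); d=np.array([q[0],-q[1]]);d/=np.linalg.norm(d)+1e-12
    return np.array([c["cx"],c["cy"]])+f*th*d
def cham(v,p):  # chamber local->world
    c,s=np.cos(v[2]),np.sin(v[2]); return np.array([v[0]+c*p[0]-s*p[1],v[1]+s*p[0]+c*p[1],p[2]])
def lid(v,p,a=None): # p=(dist from hinge, y, height off underside)
    a=v[3] if a is None else a
    return cham(v,[0.075-p[0]*np.cos(a)+p[2]*np.sin(a),p[1],0.055+p[0]*np.sin(a)+p[2]*np.cos(a)])
E
python3 - <<'E'
from h import *
O=[("scene",'l',(.165,-.1,.008),(193.3,128)),("scene",'l',(.165,.1,.008),(261.75,156.5)),("scene",'l',(0,.1,.008),(253.75,216.5)),
("scene",'l',(0,-.1,.008),(190.5,186.7)),("scene",'l',(.085,.03,.008),(232.25,176.8)),("scene",'c',(-.075,.1,.055),(286.25,182.7)),
("scene",'c',(.075,.1,0),(253.25,232)),("top",'c',(-.075,.1,.055),(307,242.7)),("top",'c',(-.075,-.1,.055),(375,229)),
("top",'l',(.165,.1,.004),(302.3,195)),("top",'l',(.165,-.1,.004),(377,180)),("top",'l',(.085,.03,.008),(324,186.6))]
def res(v): return np.concatenate([proj(n,(lid if k=='l' else cham)(v,p))-px for n,k,p,px in O])
r=least_squares(res,[.55,-.1,-.05,1.2],loss='soft_l1'); print(r.x); print(np.round(res(r.x).reshape(-1,2),1))
t=cv2.imread("pics/top0.png")
cv2.imwrite("pics/tz2.png",cv2.resize(t[195:245,195:245],None,fx=10,fy=10,interpolation=cv2.INTER_CUBIC))
print("spot closed",lid(r.x,(.085,.03,.008),0),"edge now",lid(r.x,(.165,0,.008)))
E
```

```text
[ 0.53396478 -0.1719653   0.12923336  1.25422171]
[[-0.7 -1. ]
 [-0.1  0.1]
 [-1.8  1.9]
 [-0.9  0.2]
 [ 0.3 -0. ]
 [ 0.6 -1.3]
 [ 1.8 -0.6]
 [-0.5 -0.1]
 [ 0.7  0. ]
 [-0.8  0.1]
 [ 0.4  0.4]
 [-0.6 -0.2]]
spot closed [ 0.52018196 -0.14350421  0.063     ] edge now [ 0.56494009 -0.16793982  0.21429122]
```

View pics/tz2.png

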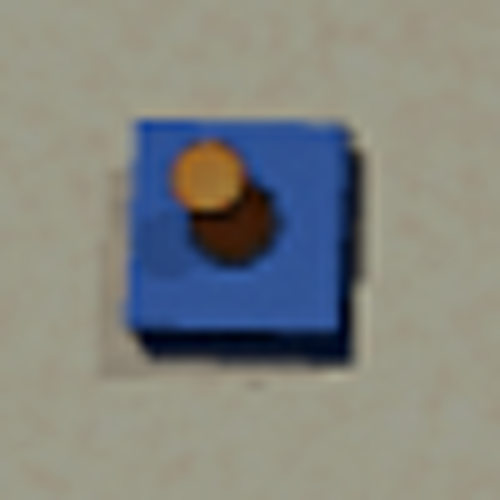

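```bash
cat >> h.py <<'E'
V=np.array([ 0.53396478,-0.1719653,0.12923336,1.25422171])
def toolR(yaw): # tool down, tool x at world yaw
    c,s=np.cos(yaw),np.sin(yaw); return R.from_matrix(np.array([[c,s,0],[s,-c,0],[0,0,-1.]]))
def delta(pos,rot):
    o=arm.observe(); R0=R.from_rotvec(o["orientation"])
    return np.round(R0.inv().apply(np.asarray(pos)-o["position"]),4),np.round((R0.inv()*rot).as_rotvec(),4)
E
python3 - <<'E'
from h import *
o=arm.observe()
def tri(a,b):
    r=least_squares(lambda p:np.concatenate([proj("scene",p)-a,proj("top",p)-b]),[.5,.15,.1]);return r.x,np.round(r.fun,1)
print("probe top",tri((348.75,229.9),(215.9,212.7)))
# rack corners top: zoom (135,122),(352,125),(132,328),(340,330)
f=lambda v:np.concatenate([proj("top",[v[0]+.03*sx*np.cos(v[2])-.03*sy*np.sin(v[2]),v[1]+.03*sx*np.sin(v[2])+.03*sy*np.cos(v[2]),.06])-px for sx,sy,px in
 [(1,1,(208.5,207.2)),(1,-1,(230.1,207.6)),(-1,1,(208.1,227.8)),(-1,-1,(229.3,228))]])
r=least_squares(f,[.5,.15,0]);print("rack",r.x,np.round(r.fun,1))
# approach point on outer face r=.14
for rr in(.13,.14,.15): print(lid(V,(rr,0,.008)))
tgt=cham(V,[0.09,0,0.33]); print(tgt,delta(tgt,toolR(V[2])))
E
```

```text
probe top (array([0.53454118, 0.16115179, 0.12620841]), array([ 0.,  0.,  0., -0.]))
rack [ 0.53346041  0.15980311 -0.07599952] [ 0.3 -0.1 -0.2 -0.2 -0.1  0.1 -0.   0.2]
[ 0.57574518 -0.16653562  0.18103046]
[ 0.57265801 -0.16693682  0.19053354]
[ 0.56957084 -0.16733802  0.20003661]
[ 0.62321427 -0.16036665  0.33      ] (array([ 0.4965, -0.1906, -0.0987]), array([-0.    ,  0.    ,  0.3085]))
```

Emit:
{"op": "jog_arm", "data": {"commands": [[[0.0965, -0.05, -0.0987, 0, 0, 0.1, 1], [0.4965, -0.1906, -0.0987, 0, 0, 0.3085, 1], [0.4965, -0.1906, -0.0987, 0, 0, 0.3085, 1], [0.4965, -0.1906, -0.0987, 0, 0, 0.3085, 1], [0.4965, -0.1906, -0.0987, 0, 0, 0.3085, 1]]]}}

```text
clock: 1.27
position: [0.3882, -0.4007, 0.2829]
orientation: [3.135, 0.201, 0.001]
wrist_force: [-0.2, 0.3, -0.4]
gripper_width: 0.299
```

```bash
python3 - <<'E'
from h import *
o=arm.observe();print(o["position"],o["clock"],o["gripper_width"])
tgt=cham(V,[0.09,0,0.33]); print(tgt,delta(tgt,toolR(V[2])))
E
```

```text
[ 0.38821242 -0.4007343   0.28287351] 1.2667 0.29948331444170645
[ 0.62321427 -0.16036665  0.33      ] (array([ 0.2638, -0.2084, -0.0471]), array([ 0.0003, -0.0003, -0.0012]))
```

Emit:
{"op": "jog_arm", "data": {"commands": [[[0.06, -0.05, -0.047, 0, 0, 0, 1], [0.264, -0.208, -0.047, 0, 0, 0, 1], [0.264, -0.208, -0.047, 0, 0, 0, 1], [0.264, -0.208, -0.047, 0, 0, 0, 1], [0.264, -0.208, -0.047, 0, 0, 0, 1]]]}}

```text
clock: 1.68
position: [0.5292, -0.2558, 0.3185]
orientation: [3.135, 0.203, 0.001]
wrist_force: [0.8, -0.3, -0.3]
gripper_width: 0.004
```

Emit:
{"op": "jog_arm", "data": {"commands": [[[0.0, 0, 0, 0, 0, 0, 1], [0, 0, 0, 0, 0, 0, 1]]]}}

```text
clock: 1.85
position: [0.5295, -0.2557, 0.3181]
orientation: [3.134, 0.21, 0.001]
wrist_force: [-0.5, -0.5, 0.1]
gripper_width: 0.002
```

```bash
python3 - <<'E'
from h import *
o=arm.observe();print(o["position"],o["clock"],o["gripper_width"])
tgt=cham(V,[0.09,0,0.28]); print(tgt,delta(tgt,toolR(V[2])))
E
```

```text
[ 0.52947689 -0.25567675  0.3180781 ] 1.85 0.0018721075932725704
[ 0.62321427 -0.16036665  0.28      ] (array([ 0.1056, -0.082 ,  0.0381]), array([ 0.0002, -0.0004,  0.0043]))
```

Emit:
{"op": "jog_arm", "data": {"commands": [[[0.04, -0.031, 0.0, 0, 0, 0, 1], [0.07, -0.055, 0.0, 0, 0, 0, 1], [0.1056, -0.082, 0.03, 0, 0, 0.004, 1], [0.1056, -0.082, 0.065, 0, 0, 0.004, 1], [0.1056, -0.082, 0.1, 0, 0, 0.004, 1]]]}}

```text
clock: 2.27
position: [0.625, -0.1619, 0.2182]
orientation: [3.134, 0.199, 0.008]
wrist_force: [0.7, 0.2, -0.0]
gripper_width: 0.001
```

```bash
python3 - <<'E'
from h import *
im=arm.get_image("scene"); cv2.imwrite("pics/s1.png",cv2.resize(im[60:260,140:400],None,fx=3,fy=3))
tgt=cham(V,[0.08,0,0.19]); print(delta(tgt,toolR(V[2])),arm.observe()['position'])
E
```

```text
(array([-0.0049,  0.0003,  0.0184]), array([-0.0053,  0.0101, -0.003 ])) [ 0.61831301 -0.16076576  0.20830349]
```

View pics/s1.png

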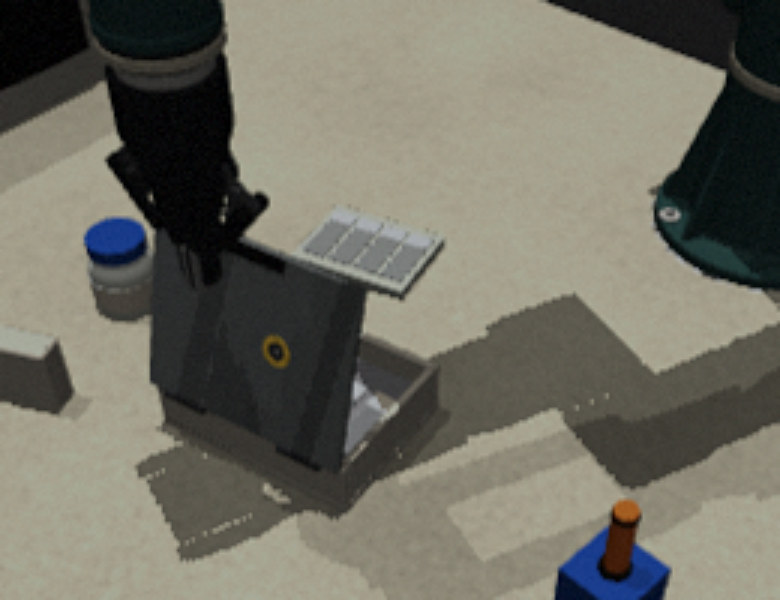

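Emit:
{"op": "jog_arm", "data": {"commands": [[[-0.015, 0, 0.018, 0, 0, 0, 1], [-0.03, 0, 0.018, 0, 0, 0, 1], [-0.0365, 0, 0.018, 0, 0, 0, 1], [-0.047, 0, 0.021, 0, 0, 0, 1], [-0.057, 0, 0.025, 0, 0, 0, 1]]]}}

```text
clock: 2.73
position: [0.5664, -0.1713, 0.1949]
orientation: [3.134, 0.194, 0.006]
wrist_force: [1.3, 1.3, 2.8]
gripper_width: 0.001
```

```bash
cat >> h.py <<'E'
def loc():
    p=arm.observe()["position"];d=p[:2]-V[:2];c,s=np.cos(V[2]),np.sin(V[2])
    return np.round([c*d[0]+s*d[1],-s*d[0]+c*d[1],p[2]],4)
E
python3 - <<'E'
from h import *
im=arm.get_image("scene"); cv2.imwrite("pics/s2.png",cv2.resize(im[60:260,140:400],None,fx=3,fy=3))
print(loc(),arm.observe()["wrist_force"])
E
```

```text
[ 0.0296 -0.0031  0.194 ] [-1.17123989 -0.75430905 -0.01232518]
```

View pics/s2.png

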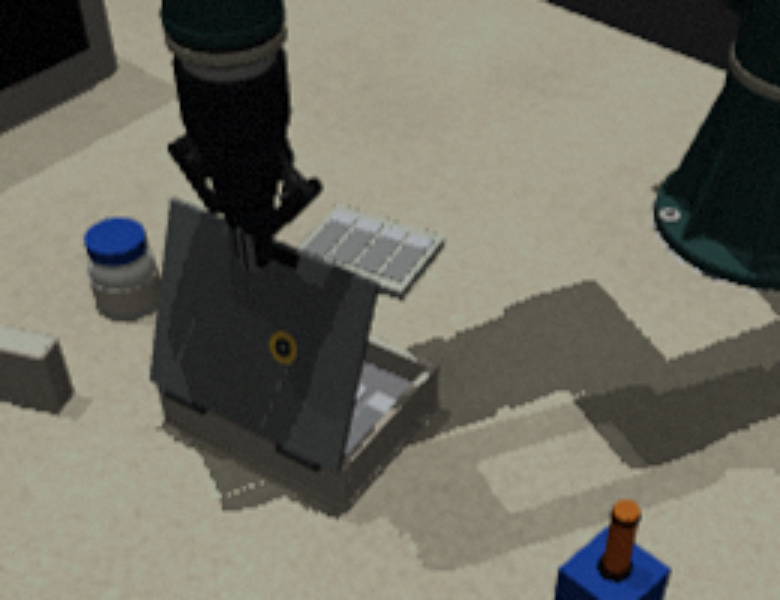

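Emit:
{"op": "jog_arm", "data": {"commands": [[[-0.019, 0, 0.011, 0, 0, 0, 1], [-0.032, 0, 0.019, 0, 0, 0, 1], [-0.044, 0, 0.028, 0, 0, 0, 1], [-0.056, 0, 0.038, 0, 0, 0, 1], [-0.066, 0, 0.049, 0, 0, 0, 1]]]}}

```text
clock: 3.2
position: [0.5012, -0.1798, 0.1456]
orientation: [3.133, 0.194, 0.006]
wrist_force: [2.3, -0.2, 1.4]
gripper_width: -0.0
```

```bash
python3 - <<'E'
from h import *
im=arm.get_image("scene"); cv2.imwrite("pics/s3.png",cv2.resize(im[60:260,140:400],None,fx=3,fy=3))
print(loc(),arm.observe()["wrist_force"])
E
```

```text
[-0.0369 -0.0021  0.1432] [-1.81336035 -0.07716804 -1.32633174]
```

View pics/s3.png

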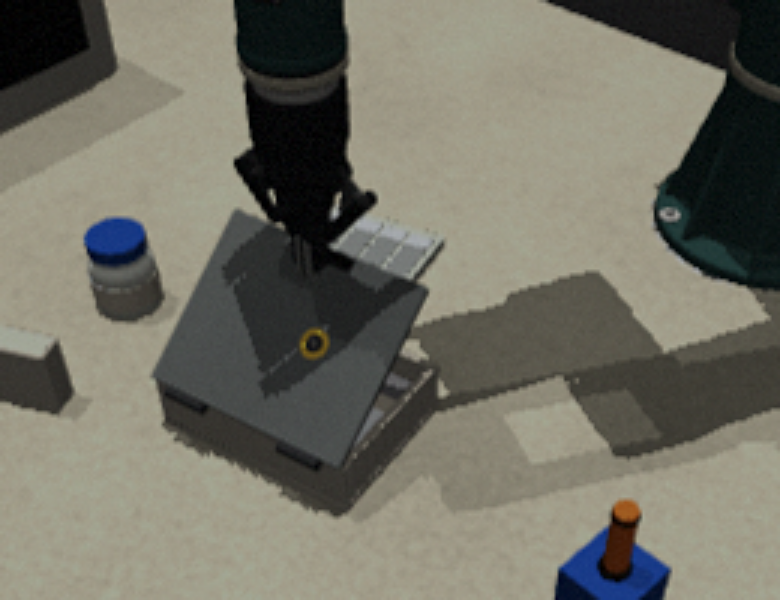

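Emit:
{"op": "jog_arm", "data": {"commands": [[[-0.008, 0, 0.011, 0, 0, 0, 1], [-0.016, 0, 0.024, 0, 0, 0, 1], [-0.023, 0, 0.037, 0, 0, 0, 1], [-0.027, 0, 0.048, 0, 0, 0, 1], [-0.029, 0, 0.058, 0, 0, 0, 1]]]}}

```text
clock: 3.67
position: [0.4719, -0.1828, 0.0867]
orientation: [3.134, 0.195, 0.002]
wrist_force: [-0.9, 0.0, 1.8]
gripper_width: 0.002
```

```bash
python3 - <<'E'
from h import *
print(loc(),arm.observe()["wrist_force"])
E
```

```text
[-0.063  -0.0028  0.0867] [-0.94286761  0.02874149  1.77151471]
```

Final lowering to z≈0.062, watching the force.

Emit:
{"op": "jog_arm", "data": {"commands": [[[-0.001, 0, 0.006, 0, 0, 0, 1], [-0.001, 0, 0.012, 0, 0, 0, 1], [-0.001, 0, 0.018, 0, 0, 0, 1], [-0.001, 0, 0.022, 0, 0, 0, 1], [-0.001, 0, 0.024, 0, 0, 0, 1]]]}}

```text
clock: 4.08
position: [0.4709, -0.1821, 0.0627]
orientation: [3.135, 0.197, 0.001]
wrist_force: [-7.0, 2.8, 37.4]
gripper_width: 0.002
```

```bash
python3 - <<'E'
from h import *
im=arm.get_image("scene"); cv2.imwrite("pics/s4.png",cv2.resize(im[60:260,140:400],None,fx=3,fy=3))
print(loc(),arm.observe()["wrist_force"])
E
```

```text
[-0.0639 -0.0019  0.063 ] [-3.1587549   0.57232853 11.00645824]
```

View pics/s4.png

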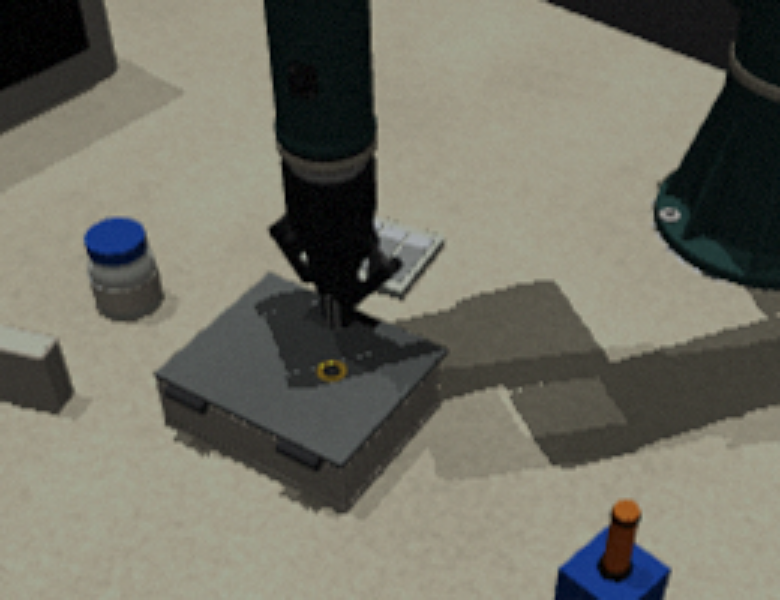

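Emit:
{"op": "jog_arm", "data": {"commands": [[[0, 0, 0, 0, 0, 0, 1], [0, 0, 0, 0, 0, 0, 1], [0, 0, -0.01, 0, 0, 0, 1], [0, 0, -0.04, 0, 0, 0, 1], [0, 0, -0.08, 0, 0, 0, 1]]]}}

```text
clock: 4.55
position: [0.4685, -0.1804, 0.141]
orientation: [-3.132, -0.196, 0.008]
wrist_force: [0.9, -0.6, 0.5]
gripper_width: -0.002
```

```bash
python3 - <<'E'
from h import *
print(delta([.534,.1605,.24],toolR(V[2])),arm.observe()["position"],arm.observe()["wrist_force"])
E
```

```text
(array([ 0.1071, -0.3304, -0.0982]), array([-0.0039,  0.0048, -0.004 ])) [ 0.46849232 -0.18040245  0.1409898 ] [ 0.89967879 -0.57229911  0.48992245]
```

Emit:
{"op": "jog_arm", "data": {"commands": [[[0.01, -0.02, -0.04, 0, 0, 0, 0.3], [0.03, -0.06, -0.075, 0, 0, 0, 0.3], [0.045, -0.1, -0.098, 0, 0, 0, 0.3], [0.058, -0.14, -0.098, 0, 0, 0, 0.3], [0.07, -0.18, -0.098, 0, 0, 0, 0.3]]]}}

```text
clock: 4.97
position: [0.5153, -0.016, 0.2417]
orientation: [3.134, 0.195, 0.009]
wrist_force: [1.2, -0.5, -1.4]
gripper_width: 0.695
```

Emit:
{"op": "jog_arm", "data": {"commands": [[[0.013, -0.04, 0, 0, 0, 0, 0.3], [0.025, -0.08, 0, 0, 0, 0, 0.3], [0.037, -0.12, 0, 0, 0, 0, 0.3], [0.037, -0.15, 0, 0, 0, 0, 0.3], [0.037, -0.15, 0, 0, 0, 0, 0.3]]]}}

```text
clock: 5.38
position: [0.5306, 0.142, 0.2389]
orientation: [-3.132, -0.204, -0.001]
wrist_force: [0.1, -0.0, 0.6]
gripper_width: 0.699
```

```bash
python3 - <<'E'
from h import *
o=arm.observe(); im=arm.get_image("wrist"); cv2.imwrite("pics/w1.png",im)
s=arm.get_image("scene"); cv2.imwrite("pics/s5.png",s)
t=arm.get_image("top"); cv2.imwrite("pics/t5.png",t)
for n in("wrist",):
  for k in("probe","rack"): print(k,[(x['pixel'],round(x['confidence'],2)) for x in arm.spot_point(k,n)[:2]])
print(o["position"],o["orientation"],o["gripper_width"],o["clock"])
print("pred top",wproj([.534,.1605,.13],o["position"],o["orientation"]),"flange",wproj([.534,.1605,.066],o["position"],o["orientation"]))
np.save("w1.npy",np.r_[o["position"],o["orientation"]])
E
```

```text
probe [([267.0, 179.3], 0.93)]
rack [([264.0, 168.5], 0.93)]
[0.5306236  0.14200076 0.23885962] [-3.13177146e+00 -2.03689330e-01 -8.36063806e-04] 0.6994705060724848 5.3833
pred top [257.12453704 196.36905431] flange [261.7779885  179.72262381]
```

View pics/w1.png

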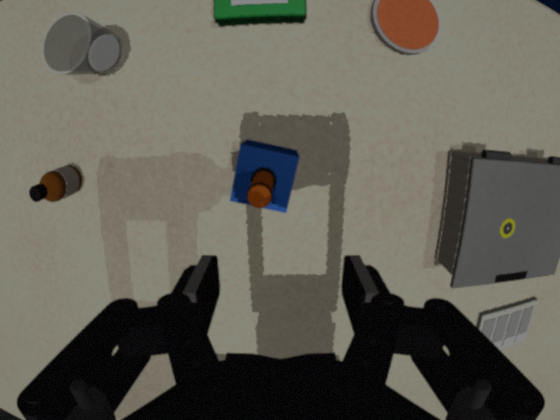

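View pics/s5.png

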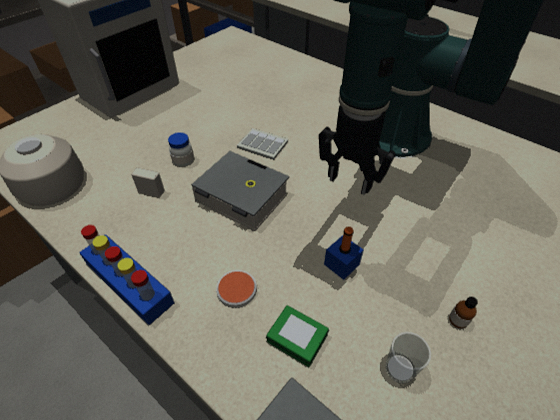

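```bash
python3 - <<'E'
import cv2
w=cv2.imread("pics/w1.png");s=cv2.imread("pics/s5.png");t=cv2.imread("pics/t5.png")
import numpy as np
a=cv2.resize(w[130:230,220:310],None,fx=4,fy=4,interpolation=cv2.INTER_CUBIC)
b=cv2.resize(w[205:255,485:535],None,fx=8,fy=8,interpolation=cv2.INTER_CUBIC)
c=cv2.resize(s[165:205,225:275],None,fx=8,fy=8,interpolation=cv2.INTER_CUBIC)
d=cv2.resize(t[185:235,300:350],None,fx=8,fy=8,interpolation=cv2.INTER_CUBIC)
cv2.imwrite("pics/z1.png",np.hstack([a,b])); cv2.imwrite("pics/z2.png",np.hstack([np.vstack([c,np.zeros((80,400,3),np.uint8)]),d]))
E
```

```text
(no output)
```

View pics/z1.png

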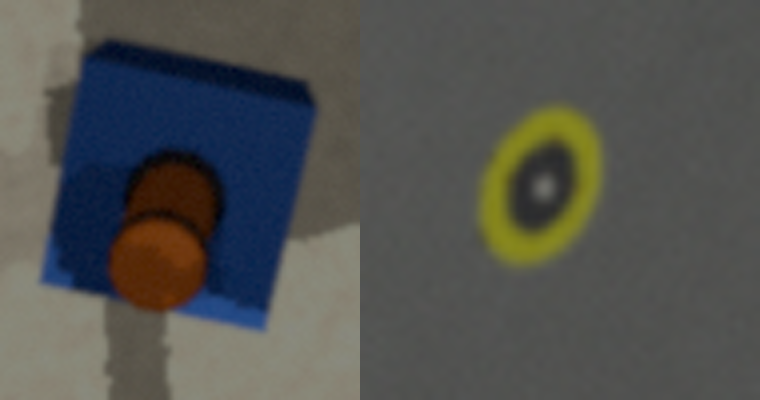

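View pics/z2.png

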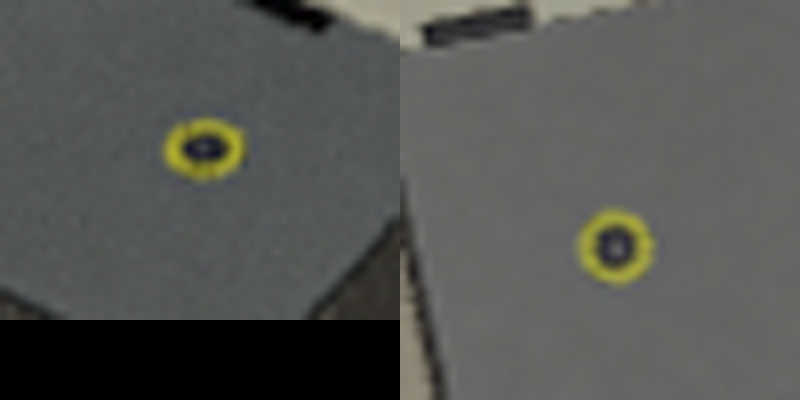

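```bash
python3 - <<'E'
from h import *
w=np.load("w1.npy")
def tri(s,t,wp,ws=(1,1,1)):
    f=lambda p:np.concatenate([(proj("scene",p)-s)*ws[0],(proj("top",p)-t)*ws[1],(wproj(p,w[:3],w[3:])-wp)*ws[2]])
    r=least_squares(f,[.5,0,.1]);return r.x.round(4),np.round(r.fun,1)
print("probe top",tri((348.75,229.9),(215.9,212.7),(259.5,195.5)))
S=tri((250.6,183.6),(326.9,215.9),(507.9,228.4)); print("spot",S, "model",lid(V,(.085,.03,.008),0))
def fx(px,z):
    return least_squares(lambda q:wproj([q[0],q[1],z],w[:3],w[3:])-px,[.53,.16]).x.round(4)
print(fx((259.5,195.5),.13),fx((259.5,195.5),.127),fx((263.5,179.5),.066))
print(delta([.5345,.159,.14],toolR(V[2])))
E
```

```text
probe top (array([0.5336, 0.1592, 0.1249]), array([-0.6, -0.3,  0.8,  0.4, -0.5, -0.1]))
spot (array([ 0.5179, -0.1464,  0.0642]), array([ 0. , -1.4,  0.4, -0.2, -0.6, -0.5])) model [ 0.52018195 -0.14350421  0.063     ]
[0.535  0.1587] [0.5342 0.1588] [0.5344 0.1588]
(array([ 0.0063, -0.0232,  0.0985]), array([ 0.0004, -0.0001, -0.0049]))
```

Emit:
{"op": "jog_arm", "data": {"commands": [[[0.006, -0.0233, 0.02, 0, 0, 0, 0.3], [0.006, -0.0233, 0.05, 0, 0, 0, 0.3], [0.006, -0.0233, 0.08, 0, 0, 0, 0.3], [0.006, -0.0233, 0.08, 0, 0, 0, 0.3]]]}}

```text
clock: 5.97
position: [0.5303, 0.1582, 0.1535]
orientation: [3.134, 0.194, -0.015]
wrist_force: [-1.2, 0.7, 0.1]
gripper_width: 0.702
```

```bash
python3 - <<'E'
from h import *
o=arm.observe(); im=arm.get_image("wrist"); cv2.imwrite("pics/w2.png",im)
print(wproj([.534,.159,.13],o["position"],o["orientation"]),wproj([.534,.159,.066],o["position"],o["orientation"]))
print(delta([.534,.159,.087],toolR(V[2])))
E
```

```text
[277.8091522  239.52887127] [278.38945071 205.31878274]
(array([ 0.0029, -0.0003,  0.0689]), array([ 0.0004,  0.0069, -0.0058]))
```

View pics/w2.png

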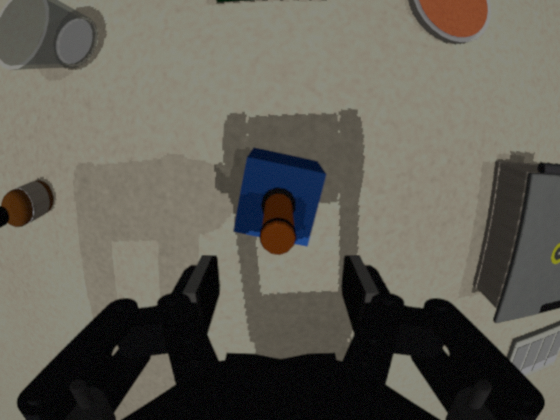

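Emit:
{"op": "jog_arm", "data": {"commands": [[[0.003, 0, 0.03, 0, 0.005, 0, 0.3], [0.003, 0, 0.055, 0, 0.005, 0, 0.3], [0.003, 0, 0.066, 0, 0.005, 0, 0.3], [0.003, 0, 0.066, 0, 0.005, 0, 0.3]]]}}

```text
clock: 6.35
position: [0.5362, 0.1596, 0.0914]
orientation: [-3.136, -0.195, -0.003]
wrist_force: [-0.9, -0.1, 0.4]
gripper_width: 0.705
```

Emit:
{"op": "jog_arm", "data": {"commands": [[[0, 0, 0, 0, 0, 0, 0.6], [0, 0, 0, 0, 0, 0, 0.8], [0, 0, 0, 0, 0, 0, 1], [0, 0, 0, 0, 0, 0, 1], [0, 0, 0, 0, 0, 0, 1]]], "newtons": 40}}

```text
clock: 6.77
position: [0.5385, 0.1608, 0.0941]
orientation: [-3.135, -0.197, -0.013]
wrist_force: [-0.6, -1.0, 7.4]
gripper_width: 0.221
```

```bash
python3 - <<'E'
from h import *
o=arm.observe(); print(o["position"],o["gripper_width"],o["wrist_force"],delta(o["position"],toolR(V[2])))
E
```

```text
[0.53850742 0.16081323 0.09409606] 0.22088895630581307 [-0.59032206 -0.95601754  7.40581712] (array([0., 0., 0.]), array([-0.0002, -0.0083, -0.0039]))
```

Emit:
{"op": "jog_arm", "data": {"commands": [[[0, 0, 0, 0, 0, 0, 1], [0, 0, 0, 0, 0, 0, 1]]]}}

```text
clock: 6.93
position: [0.5385, 0.1608, 0.0941]
orientation: [-3.135, -0.197, -0.013]
wrist_force: [-0.9, 0.1, 7.6]
gripper_width: 0.221
```

```bash
python3 - <<'E'
from h import *
o=arm.observe(); print(o["position"],o["gripper_width"],o["wrist_force"],delta(o["position"],toolR(V[2])))
im=arm.get_image("wrist"); cv2.imwrite("pics/w3.png",im)
o=arm.observe(); print(o["position"],o["gripper_width"],o["wrist_force"],delta(o["position"],toolR(V[2])))
E
```

```text
[0.53850399 0.16079756 0.09409406] 0.22142140740096683 [-0.93049598  0.09073749  7.60061895] (array([0., 0., 0.]), array([-0.0001, -0.0083, -0.0037]))
[0.53847583 0.16081617 0.09407149] 0.2215219909273047 [-0.69441495 -1.006819    7.28548481] (array([0., 0., 0.]), array([-0.0001, -0.0082, -0.0037]))
```

View pics/w3.png

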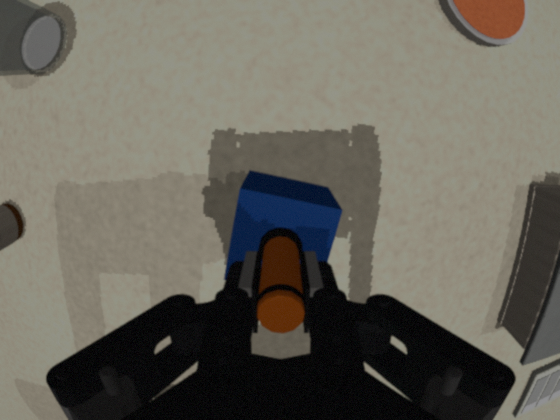

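Emit:
{"op": "jog_arm", "data": {"commands": [[[0, 0, -0.015, 0, 0, 0, 1], [0, 0, -0.04, 0, 0, 0, 1], [0, 0, -0.07, 0, 0, 0, 1], [0, 0, -0.1, 0, 0, 0, 1], [0, 0, -0.12, 0, 0, 0, 1]]]}}

```text
clock: 7.4
position: [0.5375, 0.1607, 0.2157]
orientation: [-3.135, -0.197, -0.013]
wrist_force: [0.4, -0.4, -0.8]
gripper_width: 0.221
```

Emit:
{"op": "jog_arm", "data": {"commands": [[[0, 0, 0, 0, 0, 0, 1], [0, 0, 0, 0, 0, 0, 1]]]}}

```text
clock: 7.57
position: [0.5374, 0.1607, 0.214]
orientation: [-3.135, -0.197, -0.014]
wrist_force: [-1.0, -0.2, -0.6]
gripper_width: 0.223
```

```bash
python3 - <<'E'
from h import *
o=arm.observe(); print(o["position"],o["gripper_width"],o["wrist_force"],o["clock"])
im=arm.get_image("wrist"); cv2.imwrite("pics/w4.png",im); s=arm.get_image("scene"); cv2.imwrite("pics/s6.png",cv2.resize(s[100:300,220:440],None,fx=3,fy=3))
# offset target: probe pos relative to tcp unknown (assume (.534,.159) at grasp tcp (.5385,.1608))
print(delta([.518+.0045,-.146+.0018,.214],toolR(V[2])))
E
```

```text
[0.53744306 0.16073035 0.21401818] 0.2234778394174204 [-0.99106711 -0.23756487 -0.62356679] 7.5667
(array([-0.0511,  0.3005, -0.0027]), array([-0.    , -0.0036, -0.0038]))
```

View pics/w4.png

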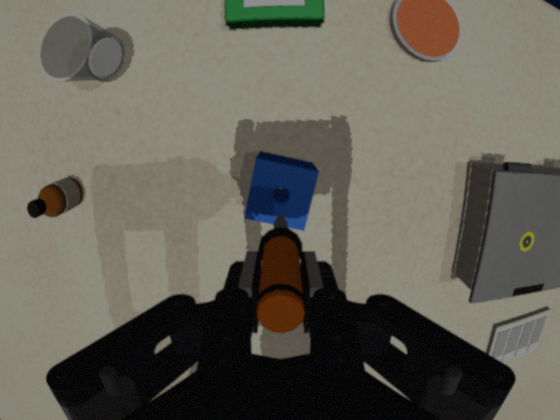

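View pics/s6.png

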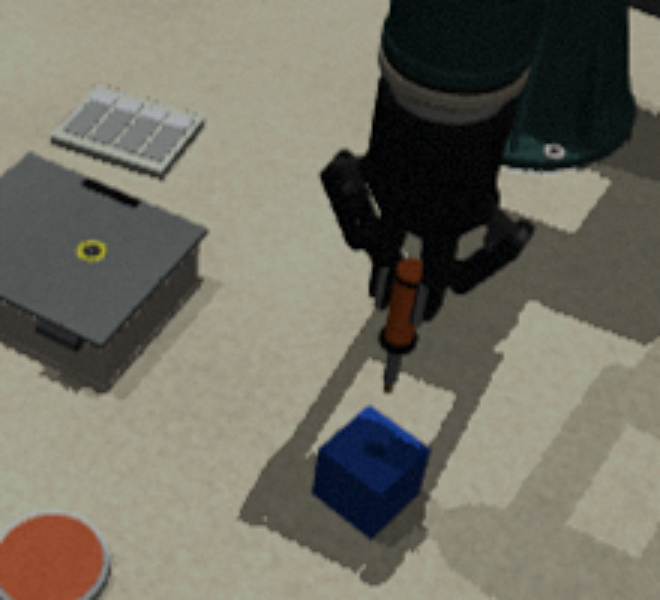

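```bash
python3 - <<'E'
from h import *
o=arm.observe(); P=o["position"];Q=o["orientation"]
w=cv2.imread("pics/w4.png"); cv2.imwrite("pics/z4.png",cv2.resize(w[200:350,230:335],None,fx=5,fy=4,interpolation=cv2.INTER_CUBIC))
t=arm.get_image("top"); cv2.imwrite("pics/z5.png",cv2.resize(t[190:230,195:245],None,fx=10,fy=10,interpolation=cv2.INTER_CUBIC))
for z in(.052,.0,-.07): # heights rel to origin; origin world z= P.z-.028
    p=[P[0]-.0045,P[1]-.0018,P[2]-.028-z]; print(z,proj("scene",p).round(1),proj("top",p).round(1),wproj(p,P,Q).round(1))
E
```

```text
0.052 [349.  226.8] [216.7 213.5] [280.6 220.9]
0.0 [352.3 210.3] [214.5 209.6] [280.7 250.6]
-0.07 [357.3 185.5] [211.3 203.9] [280.9 325.4]
```

View pics/z4.png

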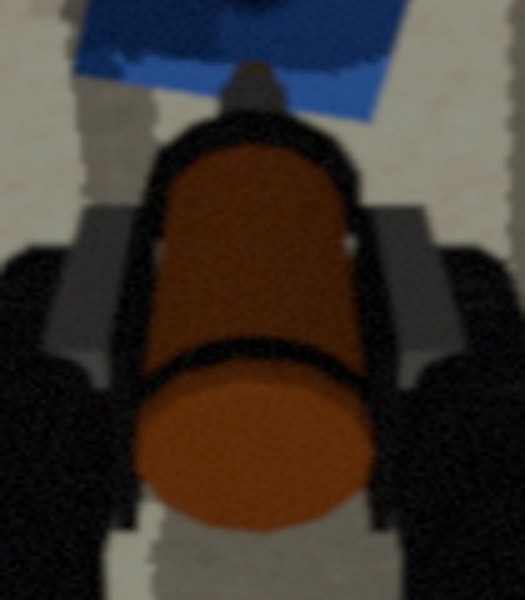

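View pics/z5.png

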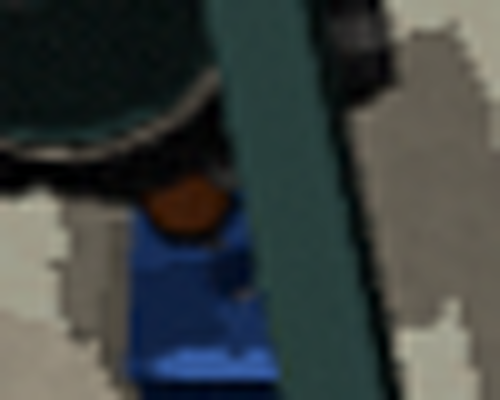

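```bash
cat > fit.py <<'E'
from h import *
def fit(obs,P,Q,x0,press=0.0):
    # v: origin pos, tilt x,y ; obs: list(cam, z_rel, px)
    def f(v):
        d=np.array([v[3],v[4],1.]);d/=np.linalg.norm(d);out=[]
        for c,z,px in obs:
            p=v[:3]+d*z; out.append((wproj(p,P,Q) if c=="wrist" else proj(c,p))-px)
        return np.concatenate(out+[v[3:]*30])
    r=least_squares(f,list(x0)+[0,0],loss='soft_l1');return r.x,f(r.x)
E
python3 - <<'E'
from fit import *
o=arm.observe(); P=o["position"];Q=o["orientation"]
obs=[("scene",-.052,(349.3,229.5)),("scene",.07,(356.7,188.3)),("wrist",-.052,(280.8,216.5)),("wrist",.07,(281,313.7)),("top",.07,(213.8,210.8-.9))]
for ob in(obs,obs[:4]):
    x,r=fit(ob,P,Q,[P[0],P[1],P[2]-.03]); print(x.round(4),(x[:3]-P).round(4),r.round(1))
E
```

```text
[ 0.5267  0.1579  0.1664 -0.0303 -0.0046] [-0.0087 -0.0025 -0.0446] [-0.8  1.4  0.7  1.5 -0.1  0.5  0.3  0.2 -1.1 -2.  -0.9 -0.1]
[ 0.5313  0.1586  0.1754 -0.004  -0.0012] [-0.004  -0.0017 -0.0356] [-0.9 -0.2 -0.   0.2 -0.2  0.1  0.   0.  -0.1 -0. ]
```

Emit:
{"op": "jog_arm", "data": {"commands": [[[-0.005, 0.03, 0, 0, 0, 0, 1], [-0.012, 0.07, 0, 0, 0, 0, 1], [-0.019, 0.11, 0, 0, 0, 0, 1], [-0.026, 0.15, 0, 0, 0, 0, 1], [-0.032, 0.19, 0, 0, 0, 0, 1]]]}}

```text
clock: 8.13
position: [0.5269, -0.0334, 0.2105]
orientation: [-3.134, -0.198, -0.003]
wrist_force: [1.1, -0.0, -1.0]
gripper_width: 0.22
```

Emit:
{"op": "jog_arm", "data": {"commands": [[[-0.007, 0.04, 0, 0, 0, 0, 1], [-0.013, 0.075, 0, 0, 0, 0, 1], [-0.019, 0.1, 0, 0, 0, 0, 1], [-0.019, 0.11, 0, 0, 0, 0, 1], [-0.019, 0.11, 0, 0, 0, 0, 1]]]}}

```text
clock: 8.55
position: [0.5229, -0.1455, 0.2107]
orientation: [-3.135, -0.191, -0.005]
wrist_force: [-0.8, 1.3, -1.5]
gripper_width: 0.218
```

```bash
python3 - <<'E'
from fit import *
o=arm.observe(); print(o["position"],o["gripper_width"],o["wrist_force"],o["clock"],delta([.522,-.1443,.175],toolR(V[2])))
E
```

```text
[ 0.52290827 -0.1455274   0.21065544] 0.21831078542956978 [-0.82821376  1.29466121 -1.49080024] 8.55 (array([-0.0009, -0.0013,  0.0357]), array([-0.0007, -0.0032, -0.0072]))
```

Emit:
{"op": "jog_arm", "data": {"commands": [[[0, 0, 0.02, 0, 0, 0, 1], [0, 0, 0.035, 0, 0, 0, 1], [0, 0, 0.035, 0, 0, 0, 1], [0, 0, 0.035, 0, 0, 0, 1]]]}}

```text
clock: 8.88
position: [0.5225, -0.1416, 0.1758]
orientation: [-3.133, -0.198, -0.003]
wrist_force: [0.6, 0.6, 0.3]
gripper_width: 0.227
```

```bash
python3 - <<'E'
from fit import *
o=arm.observe(); P=o["position"];Q=o["orientation"]; np.save("w5.npy",np.r_[P,Q])
print(P,o["wrist_force"],o["clock"],delta(P,toolR(V[2])))
w=arm.get_image("wrist"); s=arm.get_image("scene"); t=arm.get_image("top")
for n,i in(("w5",w),("s7",s),("t7",t)): cv2.imwrite(f"pics/{n}.png",i)
cv2.imwrite("pics/z6.png",cv2.resize(w[190:340,220:340],None,fx=5,fy=4,interpolation=cv2.INTER_CUBIC))
cv2.imwrite("pics/z7.png",cv2.resize(s[120:220,200:300],None,fx=6,fy=6,interpolation=cv2.INTER_CUBIC))
sp=[.518,-.1464,.063]; print(wproj(sp,P,Q),proj("scene",sp))
E
```

```text
[ 0.52254204 -0.1416333   0.17581869] [0.64934367 0.61887703 0.32836754] 8.8833 (array([0., 0., 0.]), array([-0.0024, -0.002 , -0.0027]))
[284.50400317 208.08853281] [250.63921866 182.582332  ]
```

View pics/z6.png

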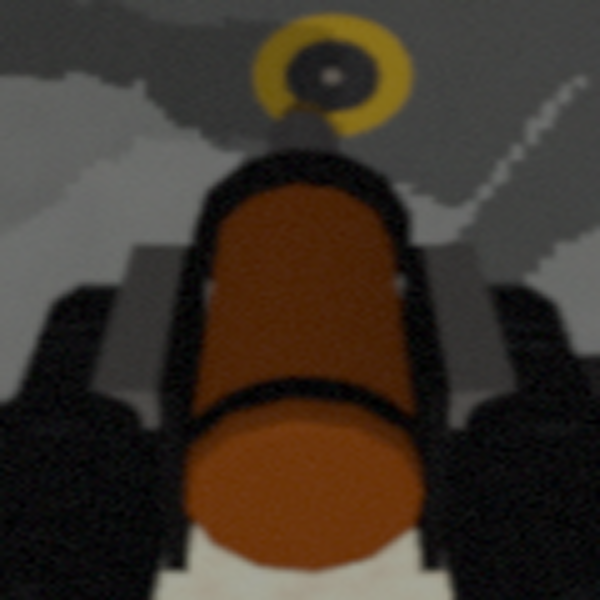

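View pics/z7.png

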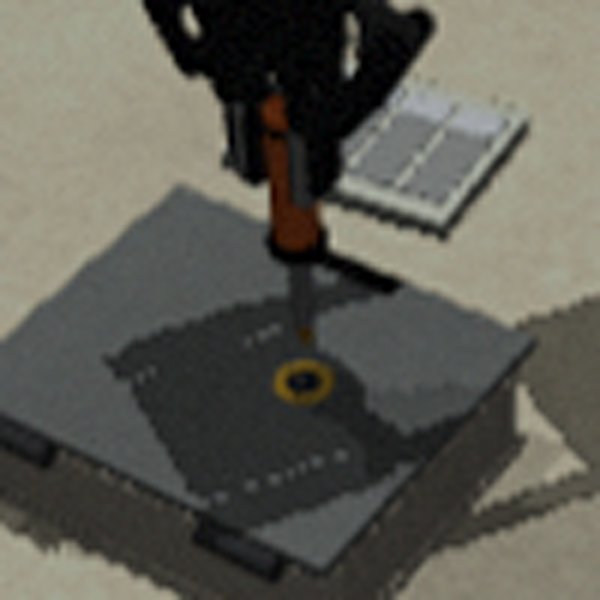

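View pics/t7.png

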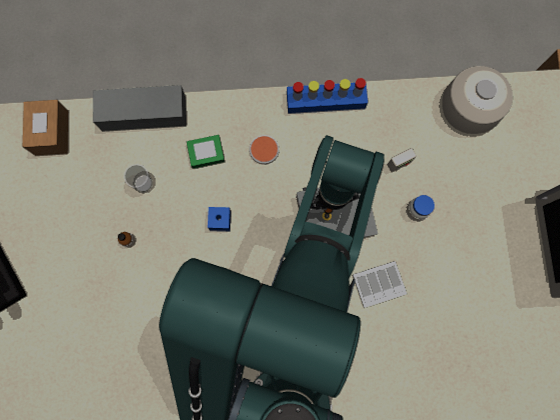

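```bash
python3 - <<'E'
from fit import *
w=np.load("w5.npy");P,Q=w[:3],w[3:]
def wxy(px,z): return least_squares(lambda q:wproj([q[0],q[1],z],P,Q)-px,[.53,-.14]).x.round(4)
def sxy(px,z): return least_squares(lambda q:proj("scene",[q[0],q[1],z])-px,[.53,-.14]).x.round(4)
print("spot w",wxy((286.4,208.75),.063),"s",sxy((250.5,183.5),.063))
for tz in(P[2]-.0345-.052,P[2]-.036-.052): print("tip z",tz,"w",wxy((281,217.3),tz),"s",sxy((250.8,177.5),tz))
obs=[("scene",-.052,(250.8,177.5)),("scene",.07,(245.7,137.)),("wrist",-.052,(281,217.3)),("wrist",.07,(281.2,311.5))]
x,r=fit(obs,P,Q,[P[0],P[1],P[2]-.03]); print(x.round(4),(x[:3]-P).round(4),r.round(1))
E
```

```text
spot w [ 0.5176 -0.148 ] s [ 0.5208 -0.1443]
tip z 0.0893186863084407 w [ 0.5185 -0.1434] s [ 0.5232 -0.1388]
tip z 0.0878186863084407 w [ 0.518  -0.1435] s [ 0.5221 -0.14  ]
[ 5.194e-01 -1.434e-01  1.415e-01  1.270e-02 -4.000e-04] [-0.0032 -0.0017 -0.0344] [-0.1 -1.7  1.4  0.3 -0.1 -0.2  0.1 -0.   0.4 -0. ]
```

Emit:
{"op": "jog_arm", "data": {"commands": [[[-0.0016, 0.0045, 0, 0, 0, 0, 1], [-0.0016, 0.0045, 0.01, 0, 0, 0, 1], [-0.0016, 0.0045, 0.019, 0, 0, 0, 1], [-0.0016, 0.0045, 0.019, 0, 0, 0, 1], [-0.0016, 0.0045, 0.019, 0, 0, 0, 1]]]}}

```text
clock: 9.45
position: [0.5218, -0.1479, 0.1569]
orientation: [-3.134, -0.196, -0.005]
wrist_force: [-0.1, -0.2, -1.1]
gripper_width: 0.219
```

```bash
cat > look.py <<'E'
import sys
from fit import *
k=sys.argv[1]
o=arm.observe(); P=o["position"];Q=o["orientation"]; np.save(f"w{k}.npy",np.r_[P,Q])
print(P,o["wrist_force"],o["clock"],delta(P,toolR(V[2])),o["joint_velocities"].round(4))
w=arm.get_image("wrist"); s=arm.get_image("scene")
a=cv2.resize(w[190:270,240:320],None,fx=5,fy=5,interpolation=cv2.INTER_CUBIC)
b=cv2.resize(s[140:200,220:280],None,fx=6.6667,fy=6.6667,interpolation=cv2.INTER_CUBIC)
cv2.imwrite(f"pics/z{k}.png",np.hstack([a,b[:400]])); cv2.imwrite(f"pics/full{k}.png",w);cv2.imwrite(f"pics/sfull{k}.png",s)
print(arm.observe()["wrist_force"])
E
python3 look.py 8
```

```text
[ 0.52175707 -0.14788792  0.15693807] [-0.14032915 -0.18427645 -1.14951786] 9.45 (array([0., 0., 0.]), array([-0.0013, -0.003 , -0.0043])) [ 0.0004 -0.0108 -0.017  -0.0009  0.0037 -0.    ]
[-0.41907181 -0.03212621 -0.26787917]
```

View pics/z8.png

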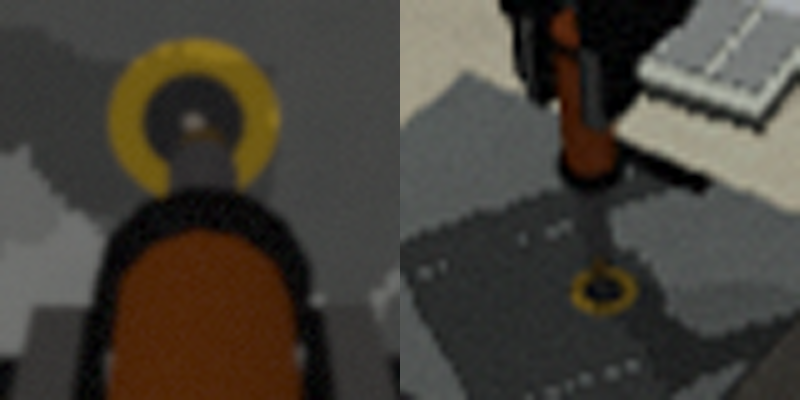

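```bash
python3 - <<'E'
from fit import *
w=np.load("w8.npy");P,Q=w[:3],w[3:]
def wxy(px,z): return least_squares(lambda q:wproj([q[0],q[1],z],P,Q)-px,[.53,-.14]).x.round(4)
def sxy(px,z): return least_squares(lambda q:proj("scene",[q[0],q[1],z])-px,[.53,-.14]).x.round(4)
tz=P[2]-.0345-.052
for tz in(tz,tz-.0015): print(tz,(wxy((280.6,217.6),tz)-wxy((278.8,214),.063)),sxy((250,180.8),tz)-sxy((250.6,183.6),.063))
E
```

```text
0.0704380662446199 [-0.0003 -0.0014] [-0.0013 -0.0028]
0.0689380662446199 [-0.0008 -0.0015] [-0.0024 -0.0039]
```

Emit:
{"op": "jog_arm", "data": {"commands": [[[0.001, -0.0015, 0.002, 0, 0, 0, 1], [0.001, -0.0015, 0.005, 0, 0, 0, 1], [0.001, -0.0015, 0.008, 0, 0, 0, 1], [0.001, -0.0015, 0.01, 0, 0, 0, 1], [0.001, -0.0015, 0.01, 0, 0, 0, 1]]]}}

```text
clock: 9.97
position: [0.5235, -0.1465, 0.1476]
orientation: [-3.135, -0.197, -0.008]
wrist_force: [-0.0, 0.1, 0.1]
gripper_width: 0.22
```

Emit:
{"op": "jog_arm", "data": {"commands": [[[0, 0, 0, 0, 0, 0, 1], [0, 0, 0, 0, 0, 0, 1], [0, 0, 0, 0, 0, 0, 1]]]}}

```text
clock: 10.22
position: [0.5236, -0.1465, 0.1481]
orientation: [-3.135, -0.197, -0.008]
wrist_force: [0.0, 0.8, -0.9]
gripper_width: 0.222
```

```bash
python3 look.py 9
```

```text
[ 0.52355763 -0.14652487  0.14809287] [ 0.03494912  0.75129584 -0.85829123] 10.2167 (array([0., 0., 0.]), array([-0.0001, -0.0051, -0.004 ])) [ 0.0002 -0.0024 -0.0008 -0.0013  0.0007 -0.0005]
[-0.1055107  -0.55858858  0.80597322]
```

View pics/z9.png

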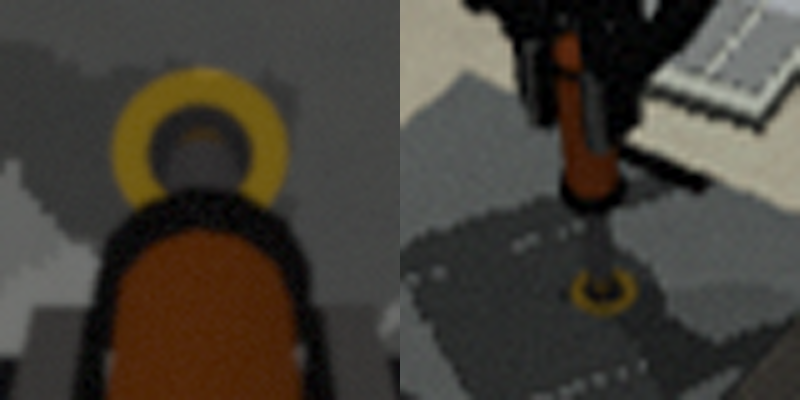

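```bash
cat > favg.py <<'E'
from h import *
F=[];p=[]
for i in range(24):
    arm.get_image("top"); o=arm.observe(); F.append(o["wrist_force"]);p.append(o["position"])
F=np.array(F);print(F.mean(0).round(3),(F.std(0)/24**.5).round(3),np.mean(p,0).round(4),o["clock"])
E
python3 favg.py
```

```text
[0.305 0.422 0.262] [0.122 0.11  0.102] [ 0.5235 -0.1465  0.148 ] 11.5167
```

Emit:
{"op": "jog_arm", "data": {"commands": [[[0, 0, 0.001, 0, 0, 0, 1], [0, 0, 0.002, 0, 0, 0, 1], [0, 0, 0.0035, 0, 0, 0, 1], [0, 0, 0.0035, 0, 0, 0, 1], [0, 0, 0.0035, 0, 0, 0, 1]]]}}

```text
clock: 11.93
position: [0.5235, -0.1465, 0.1444]
orientation: [-3.135, -0.197, -0.008]
wrist_force: [0.0, 0.1, 0.6]
gripper_width: 0.225
```

```bash
python3 favg.py; python3 look.py 10
```

```text
[-0.002  0.668  0.957] [0.109 0.142 0.096] [ 0.5235 -0.1465  0.1445] 13.1333
[ 0.52351614 -0.14654199  0.14446796] [-0.3062374   0.60359061  0.72207771] 13.1333 (array([0., 0., 0.]), array([-0.0001, -0.005 , -0.0039])) [-0.0003  0.0003  0.0002 -0.0002  0.0003 -0.0005]
[0.47021579 1.11652301 1.20212123]
```

View pics/z10.png

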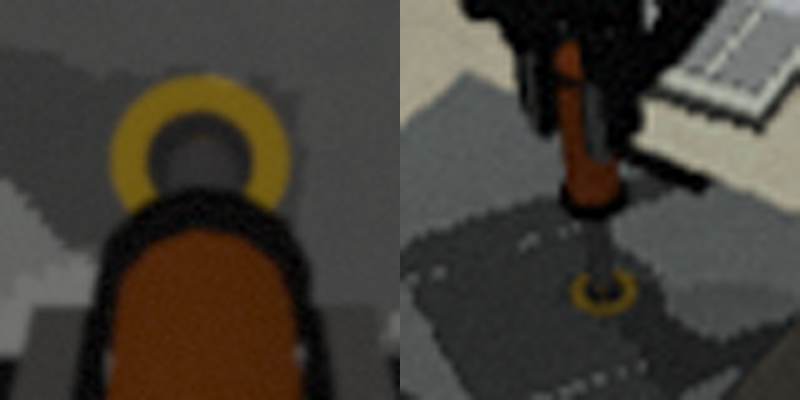

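Emit:
{"op": "jog_arm", "data": {"commands": [[[0, 0, -0.004, 0, 0, 0, 1], [0, 0, -0.01, 0, 0, 0, 1], [0, 0, -0.012, 0, 0, 0, 1], [0, 0, -0.012, 0, 0, 0, 1], [0, 0, -0.012, 0, 0, 0, 1]]]}}

```text
clock: 13.65
position: [0.5234, -0.1466, 0.1567]
orientation: [-3.135, -0.197, -0.008]
wrist_force: [1.0, -0.1, -1.4]
gripper_width: 0.224
```

```bash
python3 favg.py; python3 look.py 11
```

```text
[-0.177  0.045 -0.914] [0.12  0.088 0.106] [ 0.5234 -0.1465  0.1564] 14.85
[ 0.5234588  -0.14655428  0.15647548] [-0.23661081  0.1360157  -0.58500751] 14.85 (array([0., 0., 0.]), array([-0.0001, -0.005 , -0.0039])) [-0.0014 -0.0007 -0.0003 -0.0008  0.      0.0009]
[-0.67895574 -0.48970804 -1.38455955]
```

View pics/z11.png

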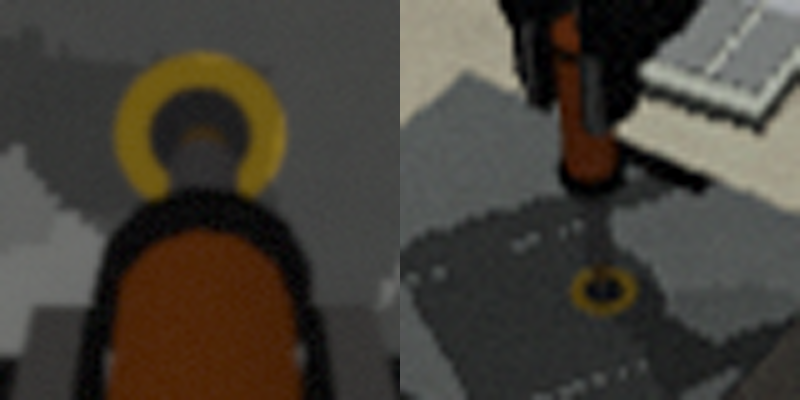

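Emit:
{"op": "jog_arm", "data": {"commands": [[[0, 0, 0.004, 0, 0, 0, 1], [0, 0, 0.007, 0, 0, 0, 1], [0, 0, 0.01, 0, 0, 0, 1], [0, 0, 0.012, 0, 0, 0, 1], [0, 0, 0.0123, 0, 0, 0, 1]]]}}

```text
clock: 15.37
position: [0.5235, -0.1466, 0.1438]
orientation: [-3.135, -0.197, -0.008]
wrist_force: [-1.0, 0.1, 1.2]
gripper_width: 0.226
```

Emit:
{"op": "jog_arm", "data": {"commands": [[[0, 0, 0, 0, 0, 0, 1], [0, 0, 0, 0, 0, 0, 1], [0, 0, 0, 0, 0, 0, 1]]]}}

```text
clock: 15.62
position: [0.5236, -0.1466, 0.1443]
orientation: [-3.135, -0.197, -0.008]
wrist_force: [-0.3, 0.2, 0.8]
gripper_width: 0.224
```

```bash
python3 favg.py; python3 look.py 12
```

```text
[-0.038 -0.082  1.427] [0.118 0.1   0.12 ] [ 0.5236 -0.1466  0.1442] 16.8167
[ 0.52353934 -0.14656599  0.14416725] [0.64418159 0.0349415  1.27179903] 16.8167 (array([0., 0., 0.]), array([-0.    , -0.005 , -0.0039])) [ 0.002   0.0004  0.0001 -0.0013 -0.0009 -0.0002]
[-0.59819094 -0.00790856  1.55412999]
```

View pics/z12.png

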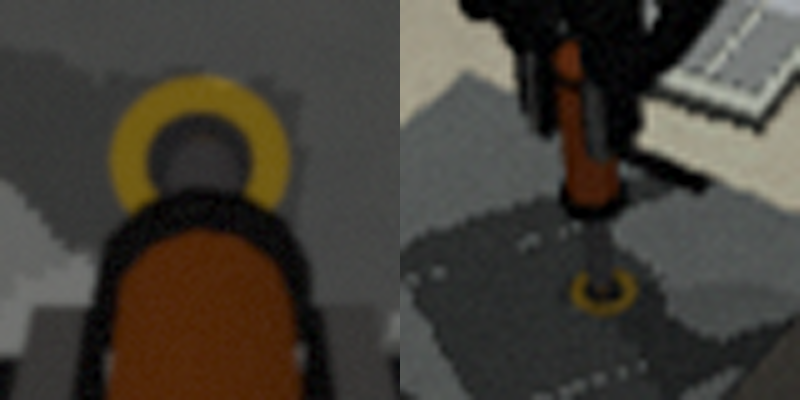

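View pics/sfull12.png

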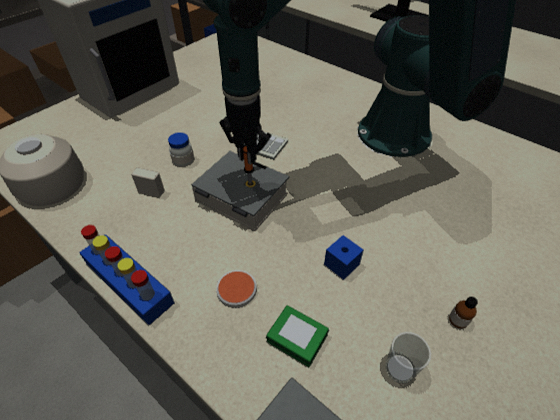

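Relative to the reading in free air, the press is about 2.3 N, so the tip is roughly half in. It is centred on the disc, the lid is closed and the bystanders have not moved. I'm handing in.

```bash
python3 -c "
from rig import arm
print(arm.job_done())"
```

```text
the job is handed in; nothing more can be done
None
```

I closed the lid, took the probe out of its rack and handed the job in at about 17 s. At that point the arm was holding the probe upright on the disc, pressing lightly.

**Lid:** I lowered it along its arc with the shut fingers at about 1–1.5 rad/s, slower at the end. When it reached the stop there was a brief 37 N reading at the wrist, close to the 40 N limit. It was 11 N at the next reading. The pictures show the lid flat.

**Probe:** I gripped it at 40 N and lifted it 120 mm out of the rack. Fits to the pictures put its tilt below about 1 degree.

**Last checks:**
- **Position:** the tip looks centred on the disc in both the wrist and scene pictures, within about 1–2 mm.
- **Press:** the average wrist force is 2.3 N (±0.2 N) above the reading in free air, which means the tip is pushed in about 5.8 mm. The gripper height gives about 5 mm.
- **Clearance:** the fingertips are about 80 mm above the lid, and the arm is steady.
- **Bystanders:** all of them look unmoved in the pictures.

**Disagreements:** the scene and wrist cameras differed by about 4–5 mm on where the disc is, so I centred the tip using the offset between tip and disc within each picture. At an earlier press, 3.5 mm more travel added only 0.7 N instead of the expected 1.05 N. That could be noise, so I lifted off, took the free-air reading again and then pressed back down.

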